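# Put the stoppers and the vial back into their own dishes

### The job

The three rubber stoppers and the black vial stand in each other's dishes: bring each stopper to the round dish of its own rank in size (smallest in the smallest, middle in the middle, largest in the largest) and the vial to the square dish. The bare cork mat is free to put one down on meanwhile. Leave each standing upright in the middle of its dish, none of them knocked over on the way.

Things in the scene. Friction and masses are not known exactly. Their poses are not given: they have to be found in the camera images.
- stopper_small_c (a point): smallest rubber stopper, dark grey, 22 mm wide at the top, 24 mm high; loose, standing upright with its wide end up in a dish that is not its own. Point: its centre, half-way up, on its axis; z along the axis, upward at the start. Tapered, so pads first touch it near the top edge.
- stopper_middle_c (a point): middle-sized rubber stopper, brick red, 29 mm wide at the top, 28 mm high; loose, standing upright with its wide end up in a dish that is not its own. Point: its centre, half-way up, on its axis; z along the axis, upward at the start. Tapered, so pads first touch it near the top edge.
- stopper_large_c (a point): largest rubber stopper, brick red, 36 mm wide at the top, 30 mm high; loose, standing upright with its wide end up in a dish that is not its own. Point: its centre, half-way up, on its axis; z along the axis, upward at the start. Tapered, so pads first touch it near the top edge.
- vial_c (a point): black plastic vial, an upright cylinder 31 mm across and 49 mm high, loose, standing in a dish that is not its own. Point: its centre, half-way up; z along its axis, upward at the start.
- dish_small: smallest of three round white porcelain dishes, 60 mm across outside, 54 mm inside the rim. Fixed to the worktop. Origin: centre of its underside, on the worktop; its floor is 3 mm above that, the rim top 5 mm. All dishes have the same floor height.
- dish_middle: middle-sized round white porcelain dish, 80 mm across outside, 74 mm inside the rim. Fixed to the worktop. Origin: centre of its underside, on the worktop; its floor is 3 mm above that, the rim top 5 mm. All dishes have the same floor height.
- dish_large: largest round white porcelain dish, 104 mm across outside, 98 mm inside the rim. Fixed to the worktop. Origin: centre of its underside, on the worktop; its floor is 3 mm above that, the rim top 5 mm. All dishes have the same floor height.
- tray_square: square white porcelain dish, 68 x 68 mm outside, 62 mm inside the rim, the vial's own place. Fixed to the worktop. Origin: centre of its underside, on the worktop; its floor is 3 mm above that, the rim top 5 mm. All dishes have the same floor height.
- cork_mat: bare flat square cork mat, 90 x 90 mm, 5 mm thick, with no rim: the free place on which a thing can be put down meanwhile; empty at the start. Fixed to the worktop. Origin: centre of its underside, on the worktop.
There are look-alikes about, which are no part of the job. Leave any purple or turquoise look-alike of the tray_square alone.

How it is judged:
By the outcome, as a careful person would: the job done as asked, in the order asked, and still so for the second after the job is handed in, with the robot touching nothing.
It also fails if it takes over 144 s, if anything falls off the work surface, if the arm or the gripper's body presses on something with over 40 N, if the wrist force passes 120 N, or if a joint passes its speed limit or range.

### The arm

A 6-joint arm with a two-finger parallel gripper is mounted at the origin on a cart in front of the work surface, level with it; the furniture and walls round the work are solid. World frame = base frame: x ahead of the robot, y to its left, z up, the work surface at z = 0. Lengths are in m, angles in rad, forces in N, time in s.
With the tool pointing down it reaches from about 0.225 to 0.725 m from the base axis. Payload 3.1 kg.
Tool frame: the origin (TCP) lies midway between the tips of the shut fingers; the grasp point (between the pads) lies 19 mm behind it; z points along the fingers, y is the line along which they close (so a half turn about z gives the same grasp; the last joint's range is limited). The gripper opens to 85 mm and grips with 20 to 120 N. Pads are 22 mm wide; open, the fingers measure 114 mm over their backs; the gripper's body (76 mm by 85 mm) begins 54 mm behind the grasp point. The pads swing forward as they close: fully open they stand 13 mm farther back than shut.
Start: joints at [-1.27, 0.048, 0.099, 1.622, 0, 1.443], TCP at [0.218, -0.477, 0.199] pointing down, gripper open.
Joint ranges: [-2.91, 2.91], [-0.99, 1.94], [-1.21, 1.42], [-2.12, 2.29], [-1.49, 1.47], [-3.14, 3.14]. Speed limits (rad/s): [2.79, 2.79, 3.14, 3.14, 3.14, 3.14].

### API

Orientations are given as [roll, pitch, yaw] about the fixed x, y, z axes, in that order (R = Rz(yaw) Ry(pitch) Rx(roll)).
In Python, from cell import manip gives the robot as it stands.
- The arm moves only by the tool jog_arm, never from a script. Its arguments are lists of equal length, an entry for each row: "hand": the closure, from 0 (fully open) to 1 (shut); "offset": the shift along the world's x, y, z in m, a list of three; "rot": the turn, a rotation vector about the world's x, y, z in rad, a list of three. In form: {"hand": [hand, ...], "offset": [[tx, ty, tz], ...], "rot": [[ax, ay, az], ...]}. A call has 1 to 20 rows; each row is the pose to reach, as a shift and turn from the pose commanded when the call began; what a row does not reach only later rows make up. A row lasts 1/8 s, in which the tool goes at most 62.5 mm and 10.7 degrees, less where a joint would pass 70% of its speed; a pose out of reach is approached as far as the arm can. A call with a gripper value outside its range is refused whole. The fingers move at their own pace and stop on an object; "force" is the grip in N (left out, the last holds). Time passes only in rows, so rows that repeat a pose let the fingers close. It gives the time, the measured TCP pose, the force, the opening and the grip force at its end, in the units of the state.
- manip.sense(): the state, without advancing time (a new reading comes with each control period).
- manip.camera(name): name is "side" or "top"; returns a dict with "frame" (384x512x3 uint8, red, green, blue), "z_map" (384x512 float32, m along the optical axis (not along the pixel's ray), 0 where there is no reading), "mtx" (3x3 intrinsics, pixels), "k1" (the pictures are not rectified: a ray, as slopes to the right and down, at radius r is drawn at 1 + k1 r^2 times it, then the intrinsics apply), "extrinsics" (4x4, takes a point from camera to world coordinates). Camera axes: x right, y down, z forward; pixel columns grow to the right and rows downward; lengths in m; the calibration is good to about 2 mm. A picture is of the moment at which its call begins.
- manip.finish_job(): hands the job in; it is judged then, once.
The state is a dict: "time": time; "q": joint angles; "qd": joint speeds; "effort": joint torques, N m; "ee_pos": TCP position; "tcp_rot": TCP orientation; "wrist_force": force on the tool from outside, world axes, zero at the start; "ft_torque": the same for the moment, N m; "finger_gap": opening from 0.0 (shut) to 1.0 (fully open); "gripper_force": force on a finger pad.
Only numpy, scipy, OpenCV 4.12 (cv2) and the standard library are available. Lean on these libraries where they do the work, as an engineer would, in place of code of your own. Each camera call takes 0.05 s, during which the arm holds its last target. There are 200 camera calls.

## Working session

There is one attempt and no reset: what is moved stays moved. The work goes in short steps, Python scripts to look and compute and a tool call to move; the robot and the scene stay as the last step left them, time stands still between calls to the robot, and variables do not carry over. Pictures are saved under pics/ and viewed, at most 14 in all, crops included, and the job is handed in when it is done.

Besides the shell and the picture viewer there is one more tool, called after "Call:" by a JSON object that holds its "fn" and its "kwargs", one argument or row to a line. jog_arm: Moves the arm, as the interface text tells. Its arguments: {"type":"object","properties":{"hand":{"type":"array"},"offset":{"type":"array"},"rot":{"type":"array"},"force":{"type":"number"}},"required":["hand","offset","rot"]}

```bash
mkdir -p pics; ls; python3 - <<'E'
from cell import manip
import cv2,numpy as np
for n in("top","side"):
    c=manip.camera(n); np.savez(f"/tmp/{n}.npz",**c)
    cv2.imwrite(f"pics/{n}0.png",c["frame"][:,:,::-1])
    print(n,c["mtx"].tolist(),c["k1"],c["extrinsics"].round(3).tolist())
print(manip.sense())
E
```

```text
pics
top [[366.9205574580306, 0.0, 250.27481548539515], [0.0, 366.9205574580306, 186.36255761014814], [0.0, 0.0, 1.0]] -0.00013033556132874244 [[-0.001, -0.991, 0.131, 0.384], [-1.0, 0.001, 0.002, -0.114], [-0.002, -0.131, -0.991, 1.241], [0.0, 0.0, 0.0, 1.0]]
side [[412.6020378639865, 0.0, 262.81054564884425], [0.0, 412.6020378639865, 192.28529826132504], [0.0, 0.0, 1.0]] -0.04965170593030008 [[0.936, -0.147, 0.32, 0.115], [-0.352, -0.428, 0.832, -1.227], [0.015, -0.892, -0.452, 0.656], [0.0, 0.0, 0.0, 1.0]]
{'time': 0.1, 'q': array([-1.26979562e+00,  4.86913605e-02,  9.77638385e-02,  1.62200070e+00,
        3.13351423e-06,  1.44298408e+00]), 'qd': array([ 0.00049067, -0.00220814,  0.00470396,  0.00025512,  0.0003471 ,
        0.00052979]), 'effort': array([ 3.18592756e-03, -3.39851153e+01,  3.20935857e+01,  1.58620218e-02,
       -1.52426314e-04,  1.67631519e-06]), 'ee_pos': array([ 0.21809041, -0.47688178,  0.19813133]), 'tcp_rot': array([-3.13947855e+00, -2.74848927e-04,  4.28812658e-01]), 'wrist_force': array([ 0.05895981, -0.62651414, -0.1051847 ]), 'ft_torque': array([ 0.02037756, -0.03477992,  0.00737657]), 'gripper_force': 0.0, 'finger_gap': 1.0000064122130723}
```

View pics/top0.png

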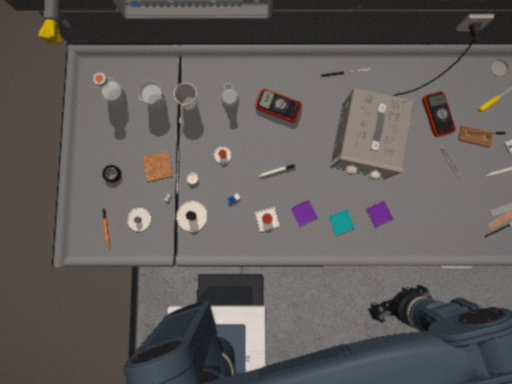

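View pics/side0.png

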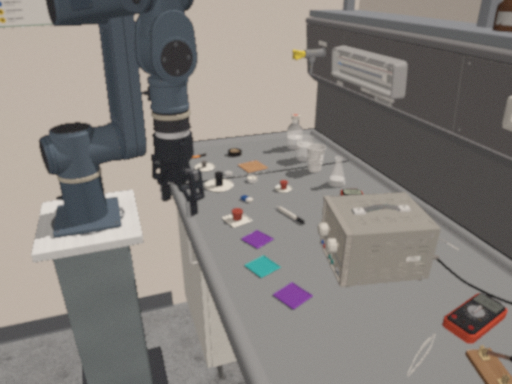

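The top view shows the middle dish at (139,219) with the grey stopper, the large dish at (192,216) with the vial, the square dish at (267,219) and the small dish at (222,155), each holding a red stopper. The cork mat is at (158,166). The side view agrees. Next I'll measure from the masks.

```bash
cat > h.py <<'E'
import cv2,numpy as np
def ray(c,px,z):
    "pixel(s) -> world on plane z"
    k=float(c["k1"]); d=np.array([k,0,0,0.])
    u=cv2.undistortPoints(np.float64(px).reshape(-1,1,2),c["mtx"],d).reshape(-1,2)
    E=c["extrinsics"]; D=np.c_[u,np.ones(len(u))]@E[:3,:3].T; o=E[:3,3]
    return o+D*((z-o[2])/D[:,2])[:,None]
def cloud(c):
    Z=c["z_map"]; h,w=Z.shape
    p=np.stack(np.meshgrid(np.arange(w),np.arange(h)),-1).reshape(-1,1,2).astype(float)
    u=cv2.undistortPoints(p,c["mtx"],np.array([float(c["k1"]),0,0,0.])).reshape(-1,2)
    P=np.c_[u,np.ones(len(u))]*Z.reshape(-1,1)
    return (P@c["extrinsics"][:3,:3].T+c["extrinsics"][:3,3]).reshape(h,w,3)
E
python3 - <<'E'
from h import *
c=dict(np.load("/tmp/top.npz")); f=c["frame"]; hsv=cv2.cvtColor(f,cv2.COLOR_RGB2HSV); W=cloud(c)
def show(name,m,z,roi):
    x0,y0,x1,y1=roi; M=np.zeros(m.shape,np.uint8); M[y0:y1,x0:x1]=m[y0:y1,x0:x1]
    cs,_=cv2.findContours(M,cv2.RETR_EXTERNAL,cv2.CHAIN_APPROX_NONE)
    k=max(cs,key=cv2.contourArea)
    P=ray(c,k.reshape(-1,2),z)[:,:2].astype(np.float32)
    (cx,cy),(w,h),a=cv2.minAreaRect(P*1000); F=np.zeros_like(M); cv2.drawContours(F,[k],-1,1,-1)
    zz=W[...,2][F>0]
    print(name,"c",round(cx),round(cy),"size",round(w+3),round(h+3),"ang",round(a),"n",F.sum(),"z med/max",zz.round(3).max(),np.median(zz).round(3))
white=(hsv[...,2]>150)&(hsv[...,1]<70)
red=((hsv[...,0]<10)|(hsv[...,0]>170))&(hsv[...,1]>110)
dark=hsv[...,2]<75
R=dict(mid=(120,200,158,238),large=(172,196,212,236),sq=(250,203,285,236),small=(208,143,237,168))
for n,r in R.items(): show(n,white,.005,r)
show("cork",(hsv[...,1]>80)&(hsv[...,0]<25),.005,(140,148,176,184))
show("redSQ",red,.033,R["sq"]); show("redSM",red,.031,R["small"])
for n,r,z in(("grey","mid",.027),("vial","large",.052)):
    x0,y0,x1,y1=R[r]; show(n,hsv[...,2]<130,z,(x0+10,y0+10,x1-10,y1-10))
for n,r in(("whitecap",(184,170,203,188)),): show(n,white,.015,r)
print("table z", [W[y,x].round(3).tolist() for x,y in((160,200),(172,180),(178,190),(250,180),(130,180))])
big=cv2.resize(f[130:250,90:300],None,fx=3.8,fy=3.8,interpolation=cv2.INTER_CUBIC)
cv2.imwrite("pics/top0z.png",big[:,:,::-1])
# tall things in the area
H=(W[...,2]>.01)&(c["z_map"]>0); H[250:]=0
n,l,s,ce=cv2.connectedComponentsWithStats(H.astype(np.uint8))
for i in range(1,n):
    if s[i,4]>8 and s[i,0]<310 and 60<ce[i,1]<245 : 
        p=W[l==i]; print(ce[i].round(),s[i,4],"zmax",p[:,2].max().round(3),"xy",p[:,0].min().round(3),p[:,0].max().round(3),p[:,1].min().round(3),p[:,1].max().round(3))
E
```

```text
mid c 438 265 size 80 80 ang 90 n 446 z med/max 0.032 0.003
large c 450 86 size 103 104 ang 6 n 589 z med/max 1.241 0.002
sq c 437 -166 size 71 73 ang 15 n 282 z med/max 1.241 0.003
small c 659 -14 size 59 58 ang 1 n 138 z med/max 0.028 0.003
cork c 618 209 size 94 94 ang 12 n 692 z med/max 0.012 0.004
redSQ c 437 -164 size 33 32 ang 90 n 74 z med/max 0.038 0.033
redSM c 655 -16 size 27 23 ang 0 n 43 z med/max 0.035 0.03
grey c 434 261 size 20 19 ang 90 n 32 z med/max 0.032 0.025
vial c 446 81 size 36 32 ang 90 n 84 z med/max 0.056 0.049
whitecap c 576 88 size 40 41 ang 90 n 109 z med/max 0.017 0.01
table z [[0.501, 0.197, -0.004], [0.57, 0.157, -0.0], [0.535, 0.135, 0.002], [0.569, -0.11, 0.001], [0.57, 0.301, -0.002]]
[180.  67.] 40366 zmax 0.44 xy 0.337 1.068 -1.039 0.546
[109.  89.] 644 zmax 0.156 xy 0.833 0.898 0.325 0.393
[151.  94.] 593 zmax 0.101 xy 0.814 0.889 0.183 0.257
[186.  95.] 433 zmax 0.103 xy 0.802 0.877 0.065 0.138
[229.  95.] 296 zmax 0.106 xy 0.828 0.886 -0.068 -0.009
[278. 105.] 961 zmax 0.045 xy 0.771 0.887 -0.287 -0.131
[222. 153.] 58 zmax 0.035 xy 0.643 0.671 -0.029 -0.005
[111. 173.] 198 zmax 0.026 xy 0.561 0.619 0.331 0.392
[283. 168.] 58 zmax 0.018 xy 0.592 0.623 -0.26 -0.178
[191. 178.] 49 zmax 0.02 xy 0.557 0.595 0.07 0.104
[265. 174.] 17 zmax 0.016 xy 0.581 0.595 -0.171 -0.151
[168. 198.] 10 zmax 0.017 xy 0.5 0.517 0.16 0.173
[234. 198.] 40 zmax 0.022 xy 0.49 0.52 -0.073 -0.039
[103. 213.] 12 zmax 0.016 xy 0.443 0.47 0.379 0.383
[191. 215.] 84 zmax 0.056 xy 0.433 0.461 0.069 0.097
[267. 218.] 94 zmax 0.039 xy 0.422 0.455 -0.183 -0.149
[137. 220.] 38 zmax 0.032 xy 0.426 0.442 0.254 0.273
```

View pics/top0z.png

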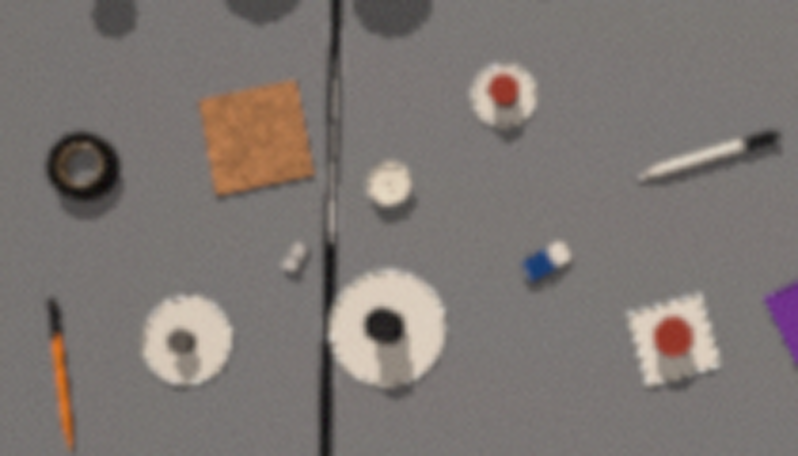

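The sizes show that the large stopper (about 33 px-mm) is in the square dish and the middle one is in the small dish. That leaves two swaps: small and middle, then vial and large. I'll start with the small stopper at about (0.434, 0.262).

Call:
{"fn": "jog_arm", "kwargs": {
  "hand": [0,0,0,0,0,0,0,0,0,0,0,0,0,0,0,0,0,0],
  "offset": [
    [0.216,0.739,-0.098],
    [0.216,0.739,-0.098],
    [0.216,0.739,-0.098],
    [0.216,0.739,-0.098],
    [0.216,0.739,-0.098],
    [0.216,0.739,-0.098],
    [0.216,0.739,-0.098],
    [0.216,0.739,-0.098],
    [0.216,0.739,-0.098],
    [0.216,0.739,-0.098],
    [0.216,0.739,-0.098],
    [0.216,0.739,-0.098],
    [0.216,0.739,-0.098],
    [0.216,0.739,-0.098],
    [0.216,0.739,-0.098],
    [0.216,0.739,-0.098],
    [0.216,0.739,-0.098],
    [0.216,0.739,-0.098]
  ],
  "rot": [
    [0,0,1.142],
    [0,0,1.142],
    [0,0,1.142],
    [0,0,1.142],
    [0,0,1.142],
    [0,0,1.142],
    [0,0,1.142],
    [0,0,1.142],
    [0,0,1.142],
    [0,0,1.142],
    [0,0,1.142],
    [0,0,1.142],
    [0,0,1.142],
    [0,0,1.142],
    [0,0,1.142],
    [0,0,1.142],
    [0,0,1.142],
    [0,0,1.142]
  ],
  "force": 30
}}

```text
time: 2.35
ee_pos: [0.4344, 0.261, 0.1016]
tcp_rot: [3.141, -0.0, 1.57]
wrist_force: [0.3, 0.3, 0.0]
finger_gap: 1.0
gripper_force: 0.0
```

```bash
python3 - <<'E'
from h import *
from cell import manip
c=manip.camera("side"); f=c["frame"]; np.savez("/tmp/side1.npz",**c)
hsv=cv2.cvtColor(f,cv2.COLOR_RGB2HSV)
red=((hsv[...,0]<10)|(hsv[...,0]>170))&(hsv[...,1]>110)
def proj(p):
    E=np.linalg.inv(c["extrinsics"]); q=E[:3,:3]@np.array(p)+E[:3,3]
    u=q[:2]/q[2]; u=u*(1+float(c["k1"])*(u@u)); return c["mtx"][:2,:2]@u+c["mtx"][:2,2]
for n,p,z in(("large",(.437,-.165,.018),.018),("mid",(.657,-.016,.017),.017)):
    u,v=proj(p).round().astype(int); M=np.zeros(red.shape,np.uint8); M[v-14:v+14,u-14:u+14]=red[v-14:v+14,u-14:u+14]
    m=cv2.moments(M,True); ce=(m["m10"]/m["m00"],m["m01"]/m["m00"]); x,y,w,h=cv2.boundingRect(M)
    print(n,(u,v),ce,w,h,ray(c,[(x+w/2-.5,y+h/2-.5)],z).round(4))
M=(hsv[...,2]<60).astype(np.uint8)
for n,p in(("vial",(.447,.083,.0275)),("small",(.434,.262,.015)),("tcp",manip.sense()["ee_pos"])): print(n,proj(p))
u,v=proj((.434,.262,.04)).round().astype(int)
cv2.imwrite("pics/s1.png",cv2.resize(f[v-60:v+40,u-50:u+80],None,fx=5,fy=5,interpolation=cv2.INTER_CUBIC)[:,:,::-1]); print("crop org",u-50,v-60)
E
```

```text
large (np.int64(236), np.int64(214)) (236.85882352941175, 213.48235294117646) 10 12 [[ 0.4381 -0.1632  0.018 ]]
mid (np.int64(283), np.int64(184)) (283.3783783783784, 183.8918918918919) 6 8 [[ 0.6585 -0.0185  0.017 ]]
vial [218.33220907 178.51354848]
small [203.4210759  163.73571965]
tcp [202.48048096 143.17179531]
crop org 153 98
```

View pics/s1.png

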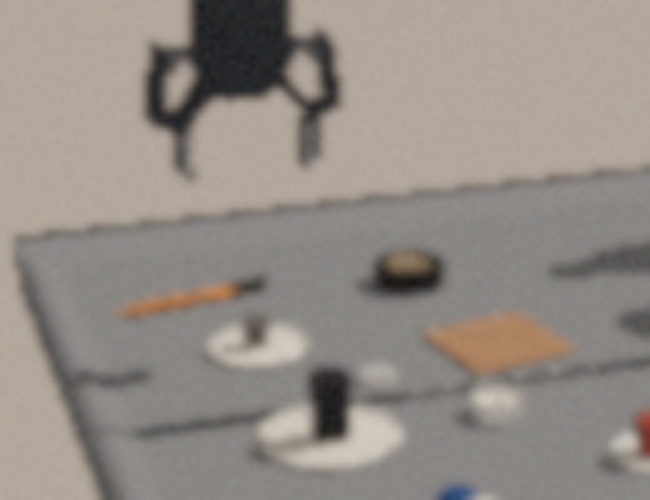

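The crop shows the open gripper above the middle dish. The stopper is at about full-frame (204,164), where I predicted it. Descending and gripping.

Call:
{"fn": "jog_arm", "kwargs": {
  "hand": [0,0,0,0,0,1,1,1,1,1,1,1,1,1,1,1],
  "offset": [
    [0,0.001,-0.03],
    [0,0.001,-0.06],
    [0,0.001,-0.08],
    [0,0.001,-0.094],
    [0,0.001,-0.094],
    [0,0.001,-0.094],
    [0,0.001,-0.094],
    [0,0.001,-0.094],
    [0,0.001,-0.094],
    [0,0.001,-0.094],
    [0,0.001,-0.094],
    [0,0.001,-0.094],
    [0,0.001,-0.094],
    [0,0.001,-0.094],
    [0,0.001,-0.094],
    [0,0.001,-0.094]
  ],
  "rot": [
    [0,0,0],
    [0,0,0],
    [0,0,0],
    [0,0,0],
    [0,0,0],
    [0,0,0],
    [0,0,0],
    [0,0,0],
    [0,0,0],
    [0,0,0],
    [0,0,0],
    [0,0,0],
    [0,0,0],
    [0,0,0],
    [0,0,0],
    [0,0,0]
  ]
}}

```text
time: 4.4
ee_pos: [0.4343, 0.2625, 0.0072]
tcp_rot: [3.142, -0.0, 1.571]
wrist_force: [0.0, 0.6, -0.1]
finger_gap: 0.002
gripper_force: 0.0
```

```bash
python3 - <<'E'
from h import *
from cell import manip
c=manip.camera("side"); f=c["frame"]; t=manip.camera("top")["frame"]
a=cv2.resize(f[110:210,153:253],(500,500),interpolation=cv2.INTER_CUBIC); b=cv2.resize(t[190:250,108:144+24-0],(300,300),interpolation=cv2.INTER_CUBIC)
o=np.zeros((500,800,3),np.uint8); o[:,:500]=a; o[:300,500:]=b
cv2.imwrite("pics/s2.png",o[:,:,::-1])
E
```

```text
(no output)
```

View pics/s2.png

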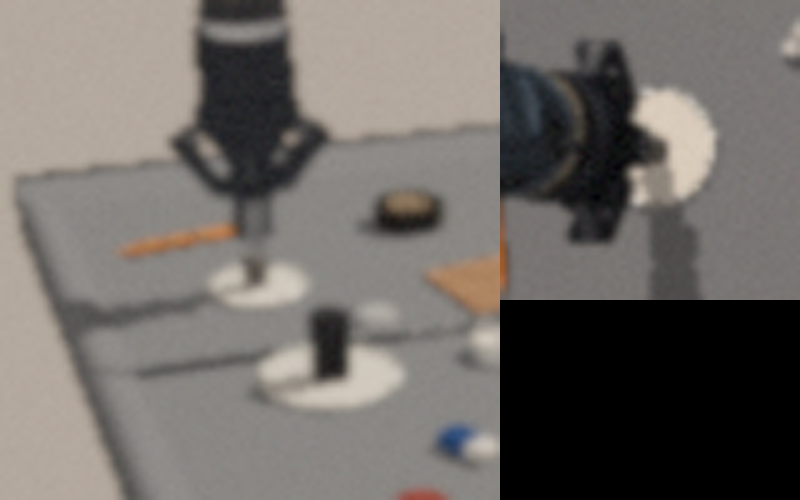

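The closed fingers seem to pass behind the untouched stopper, or above it. I'll measure the fingers from depth.

```bash
python3 - <<'E'
from h import *
from cell import manip
c=manip.camera("side"); W=cloud(c); np.set_printoptions(linewidth=200,suppress=True)
for v in range(146,172,2): print(v,[(W[v,u]*1000).round().astype(int).tolist() for u in (202,204,206)], c["frame"][v,204])
E=np.linalg.inv(c["extrinsics"])
for p in((.434,.262,.007),(.434,.262,.05),(.434,.262,.027)):
    q=E[:3,:3]@np.array(p)+E[:3,3]; print(p,(c["mtx"]@(q/q[2]))[:2])
c=manip.camera("top"); W=cloud(c)
for v in range(214,226,2): print(v,[(W[v,u]*1000).round().astype(int).tolist() for u in range(132,144,2)])
E
```

```text
146 [[430, 252, 94], [437, 248, 94], [445, 249, 93]] [37 38 38]
148 [[430, 254, 85], [436, 247, 86], [444, 248, 85]] [43 45 45]
150 [[429, 251, 78], [439, 263, 72], [445, 252, 75]] [81 81 80]
152 [[430, 257, 67], [436, 251, 68], [445, 253, 67]] [103 101 100]
154 [[429, 256, 59], [435, 247, 62], [445, 257, 57]] [101  98  97]
156 [[427, 249, 54], [436, 253, 51], [445, 258, 48]] [100  97  97]
158 [[427, 248, 46], [435, 252, 43], [468, 362, -3]] [110 107 105]
160 [[445, 339, -1], [453, 337, -1], [462, 340, -3]] [121 116 111]
162 [[427, 255, 26], [436, 258, 24], [457, 316, -2]] [104  97  90]
164 [[427, 256, 17], [434, 250, 19], [449, 284, 3]] [90 84 76]
166 [[427, 259, 7], [435, 257, 7], [446, 269, 1]] [119 111 103]
168 [[425, 252, 2], [432, 247, 3], [440, 246, 3]] [192 185 174]
170 [[422, 237, 0], [428, 228, 3], [434, 223, 4]] [191 184 173]
(0.434, 0.262, 0.007) [203.44722281 165.56232651]
(0.434, 0.262, 0.05) [202.89551922 155.45111808]
(0.434, 0.262, 0.027) [203.19225826 160.88952798]
214 [[443, 227, 191], [444, 228, 169], [453, 274, 5], [454, 268, 1], [453, 261, 4], [453, 254, 3]]
216 [[437, 226, 193], [438, 227, 174], [444, 257, 58], [447, 267, 4], [447, 262, 0], [447, 255, 0]]
218 [[431, 225, 195], [432, 227, 173], [437, 252, 73], [438, 252, 52], [439, 256, 18], [440, 255, 1]]
220 [[426, 228, 186], [427, 227, 171], [431, 254, 68], [431, 253, 49], [433, 255, 22], [433, 253, 5]]
222 [[420, 228, 184], [423, 245, 112], [425, 257, 54], [426, 260, 26], [426, 259, 7], [427, 253, 3]]
224 [[415, 232, 173], [420, 279, 5], [420, 274, 1], [420, 268, -1], [420, 259, 4], [420, 253, 3]]
```

Depth shows the shut fingertips end at about z = 0.040, while the reported TCP z is 0.007. So the real tips sit about 32 mm higher than reported, and x and y agree. I'll open, go down about 28 mm in small steps and check the force.

Call:
{"fn": "jog_arm", "kwargs": {
  "hand": [0,0,0,0,0,0,0,0,0,0,0],
  "offset": [
    [0,0,0.005],
    [0,0,0.005],
    [0,0,0.005],
    [0,0,0.005],
    [0,0,0.005],
    [0,0,0],
    [0,0,-0.007],
    [0,0,-0.014],
    [0,0,-0.021],
    [0,0,-0.027],
    [0,0,-0.027]
  ],
  "rot": [
    [0,0,0],
    [0,0,0],
    [0,0,0],
    [0,0,0],
    [0,0,0],
    [0,0,0],
    [0,0,0],
    [0,0,0],
    [0,0,0],
    [0,0,0],
    [0,0,0]
  ]
}}

```text
time: 5.98
ee_pos: [0.4336, 0.2622, -0.0206]
tcp_rot: [-3.14, 0.001, 1.571]
wrist_force: [0.6, -1.1, 0.1]
finger_gap: 1.003
gripper_force: 0.0
```

```bash
python3 - <<'E'
from h import *
from cell import manip
print(manip.sense()["wrist_force"])
c=manip.camera("side"); W=cloud(c)
# lowest finger points near y ~.25-.27, away from stopper/dish
for x0,x1 in((.37,.415),(.455,.50)):
    m=(W[...,0]>x0)&(W[...,0]<x1)&(W[...,1]>.235)&(W[...,1]<.29)&(W[...,2]>.008)&(c["z_map"]>0)
    p=W[m]; o=np.argsort(p[:,2])[:6]; print(m.sum(),(p[o]*1000).round().astype(int).tolist())
cv2.imwrite("pics/s3.png",cv2.resize(c["frame"][110:210,153:253],(500,500),interpolation=cv2.INTER_CUBIC)[:,:,::-1])
E
```

```text
[ 0.57026618 -1.07376495  0.08274845]
614 [[384, 257, 27], [386, 248, 30], [380, 258, 31], [378, 262, 34], [383, 248, 35], [383, 267, 36]]
449 [[476, 257, 23], [476, 271, 26], [475, 252, 30], [478, 249, 30], [481, 259, 30], [475, 266, 32]]
```

View pics/s3.png

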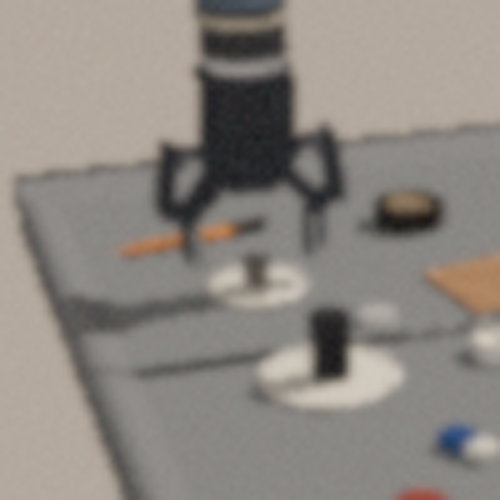

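The open fingertips are at z ≈ 0.025 on either side of the stopper, with no contact force. That confirms an offset of about 33 mm. Lowering 4 mm and gripping.

Call:
{"fn": "jog_arm", "kwargs": {
  "hand": [0,1,1,1,1,1,1,1,1,1,1],
  "offset": [
    [0,0,-0.004],
    [0,0,-0.004],
    [0,0,-0.004],
    [0,0,-0.004],
    [0,0,-0.004],
    [0,0,-0.004],
    [0,0,-0.004],
    [0,0,-0.004],
    [0,0,-0.004],
    [0,0,-0.004],
    [0,0,-0.004]
  ],
  "rot": [
    [0,0,0],
    [0,0,0],
    [0,0,0],
    [0,0,0],
    [0,0,0],
    [0,0,0],
    [0,0,0],
    [0,0,0],
    [0,0,0],
    [0,0,0],
    [0,0,0]
  ]
}}

```text
time: 7.4
ee_pos: [0.4344, 0.2626, -0.0236]
tcp_rot: [3.141, -0.0, 1.571]
wrist_force: [-0.5, -0.1, 3.3]
finger_gap: 0.224
gripper_force: 29.4
```

Gripped. Lifting to above the cork mat.

Call:
{"fn": "jog_arm", "kwargs": {
  "hand": [1,1,1,1,1,1,1,1,1,1],
  "offset": [
    [0,0,0.02],
    [0,0,0.05],
    [0.03,-0.01,0.06],
    [0.07,-0.02,0.06],
    [0.11,-0.03,0.06],
    [0.15,-0.045,0.06],
    [0.175,-0.052,0.06],
    [0.184,-0.054,0.06],
    [0.184,-0.054,0.04],
    [0.184,-0.054,0.02]
  ],
  "rot": [
    [0,0,0],
    [0,0,0],
    [0,0,0],
    [0,0,0],
    [0,0,0],
    [0,0,0],
    [0,0,0],
    [0,0,0],
    [0,0,0],
    [0,0,0]
  ]
}}

```text
time: 8.65
ee_pos: [0.6166, 0.209, -0.0058]
tcp_rot: [-3.14, 0.0, 1.572]
wrist_force: [0.7, 0.8, 0.4]
finger_gap: 0.219
gripper_force: 29.4
```

```bash
python3 - <<'E'
from h import *
from cell import manip
c=manip.camera("side"); 
cv2.imwrite("pics/s4.png",cv2.resize(c["frame"][100:190,190:310],(640,480),interpolation=cv2.INTER_CUBIC)[:,:,::-1])
E
```

```text
(no output)
```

View pics/s4.png

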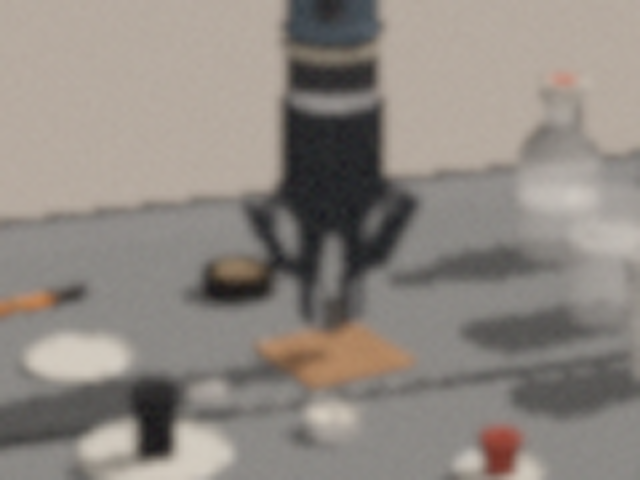

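The stopper hangs upright between the pads over the mat at about (330,315) in the crop, and the middle dish is empty. Setting it down, then moving to above the middle stopper.

Call:
{"fn": "jog_arm", "kwargs": {
  "hand": [1,1,1,0,0,0,0,0,0,0,0,0,0,0,0,0,0],
  "offset": [
    [0,0,-0.008],
    [0,0,-0.016],
    [0,0,-0.016],
    [0,0,-0.016],
    [0,0,-0.016],
    [0,0,-0.016],
    [0,0,-0.016],
    [0,0,-0.016],
    [0,0,-0.01],
    [0,0,0.02],
    [0,0,0.05],
    [0.01,-0.05,0.05],
    [0.02,-0.11,0.05],
    [0.03,-0.17,0.05],
    [0.039,-0.21,0.05],
    [0.041,-0.226,0.05],
    [0.041,-0.226,0.05]
  ],
  "rot": [
    [0,0,0],
    [0,0,0],
    [0,0,0],
    [0,0,0],
    [0,0,0],
    [0,0,0],
    [0,0,0],
    [0,0,0],
    [0,0,0],
    [0,0,0],
    [0,0,0],
    [0,0,0],
    [0,0,0],
    [0,0,0],
    [0,0,0],
    [0,0,0],
    [0,0,0]
  ]
}}

```text
time: 10.82
ee_pos: [0.6593, -0.0179, 0.0464]
tcp_rot: [3.142, -0.001, 1.569]
wrist_force: [0.5, 1.0, -0.3]
finger_gap: 1.003
gripper_force: 0.0
```

```bash
python3 - <<'E'
from h import *
from cell import manip
c=manip.camera("side"); 
cv2.imwrite("pics/s5.png",cv2.resize(c["frame"][100:205,200:340],(640,480),interpolation=cv2.INTER_CUBIC)[:,:,::-1])
E
```

```text
(no output)
```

View pics/s5.png

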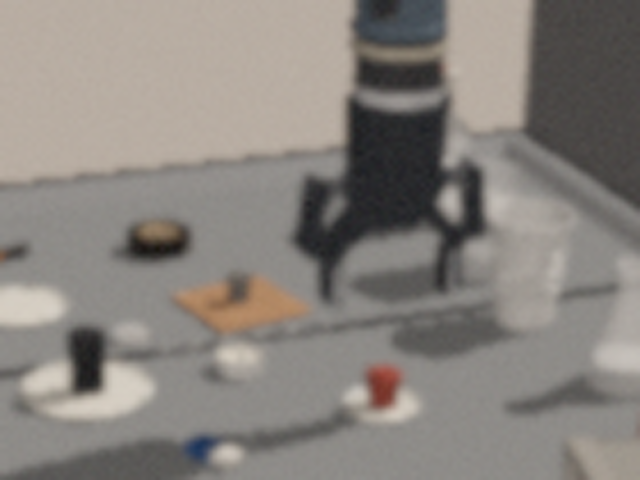

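The small stopper stands upright on the mat at (237,288). The gripper is centred over the red middle stopper at (384,385). Descending and gripping.

Call:
{"fn": "jog_arm", "kwargs": {
  "hand": [0,0,0,0,1,1,1,1,1,1,1,1,1],
  "offset": [
    [-0.001,0.001,-0.025],
    [-0.001,0.001,-0.05],
    [-0.001,0.001,-0.069],
    [-0.001,0.001,-0.069],
    [-0.001,0.001,-0.069],
    [-0.001,0.001,-0.069],
    [-0.001,0.001,-0.069],
    [-0.001,0.001,-0.069],
    [-0.001,0.001,-0.069],
    [-0.001,0.001,-0.069],
    [-0.001,0.001,-0.069],
    [-0.001,0.001,-0.069],
    [-0.001,0.001,-0.069]
  ],
  "rot": [
    [0,0,0],
    [0,0,0],
    [0,0,0],
    [0,0,0],
    [0,0,0],
    [0,0,0],
    [0,0,0],
    [0,0,0],
    [0,0,0],
    [0,0,0],
    [0,0,0],
    [0,0,0],
    [0,0,0]
  ]
}}

```text
time: 12.5
ee_pos: [0.659, -0.0166, -0.0217]
tcp_rot: [3.14, 0.0, 1.571]
wrist_force: [-1.4, -0.7, 5.8]
finger_gap: 0.305
gripper_force: 29.6
```

Call:
{"fn": "jog_arm", "kwargs": {
  "hand": [1,1,1,1,1,1,1,1,1,1,1,1,1,1,1,1],
  "offset": [
    [0,0,0.02],
    [0,0,0.05],
    [-0.02,0.026,0.065],
    [-0.05,0.064,0.065],
    [-0.09,0.115,0.065],
    [-0.13,0.166,0.065],
    [-0.17,0.217,0.065],
    [-0.2,0.255,0.065],
    [-0.217,0.277,0.065],
    [-0.221,0.281,0.065],
    [-0.221,0.281,0.05],
    [-0.221,0.281,0.03],
    [-0.221,0.281,0.015],
    [-0.221,0.281,0.005],
    [-0.221,0.281,0.001],
    [-0.221,0.281,0.001]
  ],
  "rot": [
    [0,0,0],
    [0,0,0],
    [0,0,0],
    [0,0,0],
    [0,0,0],
    [0,0,0],
    [0,0,0],
    [0,0,0],
    [0,0,0],
    [0,0,0],
    [0,0,0],
    [0,0,0],
    [0,0,0],
    [0,0,0],
    [0,0,0],
    [0,0,0]
  ]
}}

```text
time: 14.5
ee_pos: [0.4378, 0.2644, -0.0214]
tcp_rot: [3.141, -0.0, 1.57]
wrist_force: [-0.2, -0.3, -0.2]
finger_gap: 0.307
gripper_force: 29.7
```

```bash
python3 - <<'E'
from h import *
from cell import manip
c=manip.camera("side"); t=manip.camera("top"); f=t["frame"]
o=np.zeros((500,800,3),np.uint8)
o[:,:500]=cv2.resize(c["frame"][110:190,160:240],(500,500),interpolation=cv2.INTER_CUBIC)
o[:300,500:]=cv2.resize(f[195:245,115:165],(300,300),interpolation=cv2.INTER_CUBIC)
cv2.imwrite("pics/s6.png",o[:,:,::-1])
hsv=cv2.cvtColor(t["frame"],cv2.COLOR_RGB2HSV); M=(((hsv[...,2]<130)&(hsv[...,2]>0)&(hsv[...,1]<90))).astype(np.uint8)
W=cloud(t); m=(abs(W[...,0]-.618)<.04)&(abs(W[...,1]-.209)<.04)&(W[...,2]>.018); p=W[m]
print("small on cork",m.sum(),p.min(0).round(3),p.max(0).round(3))
E
```

```text
small on cork 37 [0.608 0.199 0.019] [0.627 0.221 0.033]
```

View pics/s6.png

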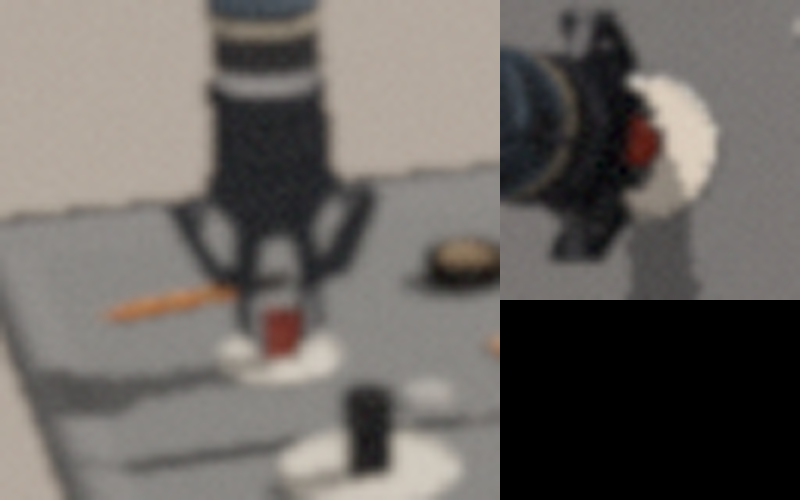

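The middle stopper sits upright at the dish centre, (283,332) in the crop. Releasing it and returning to the small stopper at (0.6175, 0.210) on the mat.

Call:
{"fn": "jog_arm", "kwargs": {
  "hand": [0,0,0,0,0,0,0,0,0,0,0,0,0,0,0,0,0,0],
  "offset": [
    [0,0,-0.001],
    [0,0,-0.001],
    [0,0,-0.001],
    [0,0,-0.001],
    [0,0,-0.001],
    [0,0,0.005],
    [0,0,0.035],
    [0,0,0.065],
    [0.03,-0.01,0.07],
    [0.08,-0.025,0.07],
    [0.13,-0.04,0.07],
    [0.165,-0.05,0.07],
    [0.178,-0.055,0.07],
    [0.18,-0.055,0.07],
    [0.18,-0.055,0.045],
    [0.18,-0.055,0.02],
    [0.18,-0.055,0.0],
    [0.18,-0.055,0.0]
  ],
  "rot": [
    [0,0,0],
    [0,0,0],
    [0,0,0],
    [0,0,0],
    [0,0,0],
    [0,0,0],
    [0,0,0],
    [0,0,0],
    [0,0,0],
    [0,0,0],
    [0,0,0],
    [0,0,0],
    [0,0,0],
    [0,0,0],
    [0,0,0],
    [0,0,0],
    [0,0,0],
    [0,0,0]
  ]
}}

```text
time: 16.85
ee_pos: [0.6142, 0.2096, -0.0242]
tcp_rot: [-3.136, 0.001, 1.572]
wrist_force: [-1.1, 0.1, 0.5]
finger_gap: 1.0
gripper_force: 0.0
```

Call:
{"fn": "jog_arm", "kwargs": {
  "hand": [1,1,1,1,1,1,1,1,1,1],
  "offset": [
    [0,0,0],
    [0,0,0],
    [0,0,0],
    [0,0,0],
    [0,0,0],
    [0,0,0],
    [0,0,0],
    [0,0,0],
    [0,0,0],
    [0,0,0]
  ],
  "rot": [
    [0,0,0],
    [0,0,0],
    [0,0,0],
    [0,0,0],
    [0,0,0],
    [0,0,0],
    [0,0,0],
    [0,0,0],
    [0,0,0],
    [0,0,0]
  ]
}}

```text
time: 18.1
ee_pos: [0.618, 0.2096, -0.0209]
tcp_rot: [3.14, -0.0, 1.571]
wrist_force: [-0.0, -1.6, 5.2]
finger_gap: 0.227
gripper_force: 29.5
```

Call:
{"fn": "jog_arm", "kwargs": {
  "hand": [1,1,1,1,1,1,1,1,1,1,1,1,1,1,1],
  "offset": [
    [0,0,0.02],
    [0,0,0.05],
    [0.005,-0.03,0.06],
    [0.015,-0.08,0.06],
    [0.025,-0.13,0.06],
    [0.034,-0.18,0.06],
    [0.039,-0.21,0.06],
    [0.041,-0.222,0.06],
    [0.041,-0.223,0.06],
    [0.041,-0.223,0.045],
    [0.041,-0.223,0.025],
    [0.041,-0.223,0.01],
    [0.041,-0.223,0.002],
    [0.041,-0.223,-0.001],
    [0.041,-0.223,-0.001]
  ],
  "rot": [
    [0,0,0],
    [0,0,0],
    [0,0,0],
    [0,0,0],
    [0,0,0],
    [0,0,0],
    [0,0,0],
    [0,0,0],
    [0,0,0],
    [0,0,0],
    [0,0,0],
    [0,0,0],
    [0,0,0],
    [0,0,0],
    [0,0,0]
  ]
}}

```text
time: 19.98
ee_pos: [0.6586, -0.0134, -0.0225]
tcp_rot: [3.141, 0.0, 1.571]
wrist_force: [-0.1, 0.3, 0.2]
finger_gap: 0.227
gripper_force: 29.5
```

```bash
python3 - <<'E'
from h import *
from cell import manip
c=manip.camera("side"); t=manip.camera("top"); f=t["frame"]
o=np.zeros((500,800,3),np.uint8)
o[:,:500]=cv2.resize(c["frame"][120:210,195:300][:, :90+15],(500,500),interpolation=cv2.INTER_CUBIC)
o[:300,500:]=cv2.resize(f[130:180,200:250],(300,300),interpolation=cv2.INTER_CUBIC)
cv2.imwrite("pics/s7.png",o[:,:,::-1])
W=cloud(t)
for n,x,y in(("mid",.438,.265),("vial",.448,.085),("large",.437,-.165)):
    m=(abs(W[...,0]-x)<.03)&(abs(W[...,1]-y)<.03)&(W[...,2]>.015); p=W[m]
    print(n,m.sum(),p.min(0).round(3),p.max(0).round(3))
E
```

```text
mid 62 [0.426 0.25  0.019] [0.449 0.28  0.036]
vial 128 [0.418 0.055 0.518] [0.477 0.07  0.549]
large 94 [ 0.422 -0.183  0.026] [ 0.455 -0.149  0.038]
```

View pics/s7.png

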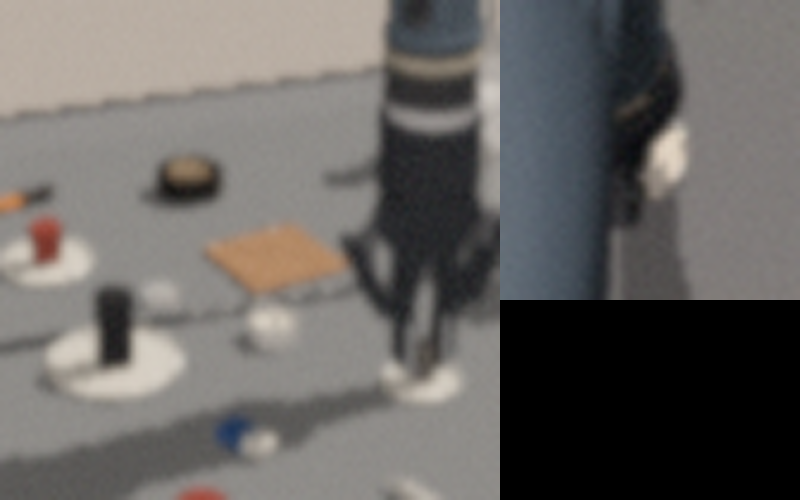

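The small stopper is upright in the small dish at (425,352), and the middle stopper measures (0.4375, 0.265), at its dish centre. Releasing and going to the vial at (0.4475, 0.083).

Call:
{"fn": "jog_arm", "kwargs": {
  "hand": [0,0,0,0,0,0,0,0,0,0,0,0,0,0,0,0,0,0,0,0],
  "offset": [
    [0,0,-0.001],
    [0,0,-0.001],
    [0,0,-0.001],
    [0,0,-0.001],
    [0,0,-0.001],
    [0,0,0.005],
    [0,0,0.035],
    [0,0,0.07],
    [-0.03,0.015,0.08],
    [-0.08,0.037,0.08],
    [-0.13,0.06,0.08],
    [-0.18,0.082,0.08],
    [-0.205,0.094,0.08],
    [-0.211,0.0965,0.08],
    [-0.211,0.0965,0.08],
    [-0.211,0.0965,0.055],
    [-0.211,0.0965,0.03],
    [-0.211,0.0965,0.01],
    [-0.211,0.0965,0.001],
    [-0.211,0.0965,0.001]
  ],
  "rot": [
    [0,0,0],
    [0,0,0],
    [0,0,0],
    [0,0,0],
    [0,0,0],
    [0,0,0],
    [0,0,0],
    [0,0,0],
    [0,0,0],
    [0,0,0],
    [0,0,0],
    [0,0,0],
    [0,0,0],
    [0,0,0],
    [0,0,0],
    [0,0,0],
    [0,0,0],
    [0,0,0],
    [0,0,0],
    [0,0,0]
  ]
}}

```text
time: 22.58
ee_pos: [0.4475, 0.0826, -0.0222]
tcp_rot: [-3.141, 0.0, 1.57]
wrist_force: [0.9, 1.0, 0.3]
finger_gap: 0.996
gripper_force: 0.0
```

Call:
{"fn": "jog_arm", "kwargs": {
  "hand": [1,1,1,1,1,1,1,1,1,1],
  "offset": [
    [0,0,0],
    [0,0,0],
    [0,0,0],
    [0,0,0],
    [0,0,0],
    [0,0,0],
    [0,0,0],
    [0,0,0],
    [0,0,0],
    [0,0,0]
  ],
  "rot": [
    [0,0,0],
    [0,0,0],
    [0,0,0],
    [0,0,0],
    [0,0,0],
    [0,0,0],
    [0,0,0],
    [0,0,0],
    [0,0,0],
    [0,0,0]
  ]
}}

```text
time: 23.82
ee_pos: [0.448, 0.0831, -0.021]
tcp_rot: [3.14, -0.0, 1.571]
wrist_force: [-0.3, -0.1, 4.8]
finger_gap: 0.354
gripper_force: 29.7
```

Call:
{"fn": "jog_arm", "kwargs": {
  "hand": [1,1,1,1,1,1,1,1,1,1,1,1,1,1,1],
  "offset": [
    [0,0,0.02],
    [0,0,0.05],
    [0.02,0.015,0.06],
    [0.05,0.037,0.06],
    [0.09,0.067,0.06],
    [0.13,0.096,0.06],
    [0.16,0.119,0.06],
    [0.17,0.126,0.06],
    [0.17,0.126,0.06],
    [0.17,0.126,0.045],
    [0.17,0.126,0.025],
    [0.17,0.126,0.012],
    [0.17,0.126,0.006],
    [0.17,0.126,0.003],
    [0.17,0.126,0.003]
  ],
  "rot": [
    [0,0,0],
    [0,0,0],
    [0,0,0],
    [0,0,0],
    [0,0,0],
    [0,0,0],
    [0,0,0],
    [0,0,0],
    [0,0,0],
    [0,0,0],
    [0,0,0],
    [0,0,0],
    [0,0,0],
    [0,0,0],
    [0,0,0]
  ]
}}

```text
time: 25.7
ee_pos: [0.6179, 0.2091, -0.0182]
tcp_rot: [3.14, -0.0, 1.571]
wrist_force: [0.2, -0.6, -0.3]
finger_gap: 0.356
gripper_force: 29.9
```

```bash
python3 - <<'E'
from h import *
from cell import manip
c=manip.camera("side")
cv2.imwrite("pics/s8.png",cv2.resize(c["frame"][110:230,180:340],(640,480),interpolation=cv2.INTER_CUBIC)[:,:,::-1])
E
```

```text
(no output)
```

View pics/s8.png

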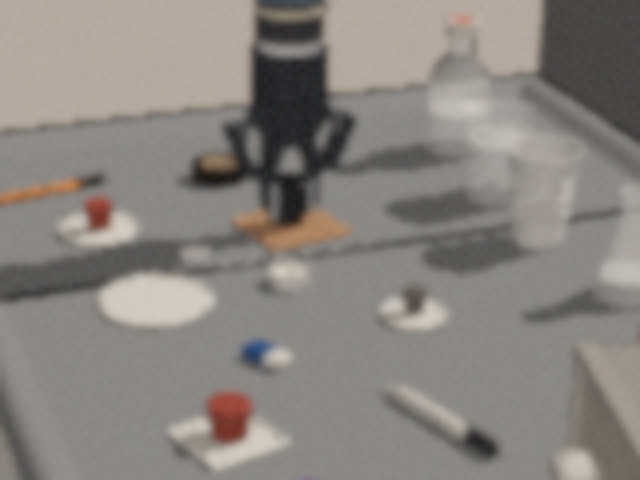

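The vial stands upright on the mat at (292,200), the small and middle stoppers are in their dishes, and the large dish is empty. Releasing and going to the large stopper.

Call:
{"fn": "jog_arm", "kwargs": {
  "hand": [0,0,0,0,0,0,0,0,0,0,0,0,0,0,0,0,0,0],
  "offset": [
    [0,0,-0.001],
    [0,0,-0.001],
    [0,0,-0.001],
    [0,0,-0.001],
    [0,0,-0.001],
    [0,0,0.02],
    [0,0,0.05],
    [0,0,0.09],
    [-0.015,-0.031,0.09],
    [-0.04,-0.083,0.09],
    [-0.065,-0.135,0.09],
    [-0.09,-0.187,0.09],
    [-0.115,-0.239,0.09],
    [-0.14,-0.29,0.09],
    [-0.165,-0.342,0.09],
    [-0.18,-0.374,0.08],
    [-0.18,-0.374,0.07],
    [-0.18,-0.374,0.07]
  ],
  "rot": [
    [0,0,0],
    [0,0,0],
    [0,0,0],
    [0,0,0],
    [0,0,0],
    [0,0,0],
    [0,0,0],
    [0,0,0],
    [0,0,0],
    [0,0,0],
    [0,0,0],
    [0,0,0],
    [0,0,0],
    [0,0,0],
    [0,0,0],
    [0,0,0],
    [0,0,0],
    [0,0,0]
  ]
}}

```text
time: 28.0
ee_pos: [0.4365, -0.1642, 0.0502]
tcp_rot: [-3.14, -0.002, 1.571]
wrist_force: [-0.3, -0.7, -0.4]
finger_gap: 1.003
gripper_force: 0.0
```

Call:
{"fn": "jog_arm", "kwargs": {
  "hand": [0,0,0,0,0,1,1,1,1,1,1,1,1,1,1],
  "offset": [
    [0,0,-0.025],
    [0,0,-0.05],
    [0,0,-0.065],
    [0,0,-0.074],
    [0,0,-0.074],
    [0,0,-0.074],
    [0,0,-0.074],
    [0,0,-0.074],
    [0,0,-0.074],
    [0,0,-0.074],
    [0,0,-0.074],
    [0,0,-0.074],
    [0,0,-0.074],
    [0,0,-0.074],
    [0,0,-0.074]
  ],
  "rot": [
    [0,0,0],
    [0,0,0],
    [0,0,0],
    [0,0,0],
    [0,0,0],
    [0,0,0],
    [0,0,0],
    [0,0,0],
    [0,0,0],
    [0,0,0],
    [0,0,0],
    [0,0,0],
    [0,0,0],
    [0,0,0],
    [0,0,0]
  ]
}}

```text
time: 29.88
ee_pos: [0.4377, -0.1653, -0.022]
tcp_rot: [3.141, 0.001, 1.571]
wrist_force: [-1.6, 0.4, 5.1]
finger_gap: 0.384
gripper_force: 29.9
```

Gripped. Carrying it to the large dish at (0.450, 0.086).

Call:
{"fn": "jog_arm", "kwargs": {
  "hand": [1,1,1,1,1,1,1,1,1,1,1,1,1,1,1,1],
  "offset": [
    [0,0,0.02],
    [0,0,0.05],
    [0.001,0.03,0.06],
    [0.003,0.08,0.06],
    [0.006,0.13,0.06],
    [0.009,0.18,0.06],
    [0.011,0.225,0.06],
    [0.012,0.245,0.06],
    [0.012,0.251,0.06],
    [0.012,0.251,0.06],
    [0.012,0.251,0.045],
    [0.012,0.251,0.025],
    [0.012,0.251,0.012],
    [0.012,0.251,0.004],
    [0.012,0.251,0.001],
    [0.012,0.251,0.001]
  ],
  "rot": [
    [0,0,0],
    [0,0,0],
    [0,0,0],
    [0,0,0],
    [0,0,0],
    [0,0,0],
    [0,0,0],
    [0,0,0],
    [0,0,0],
    [0,0,0],
    [0,0,0],
    [0,0,0],
    [0,0,0],
    [0,0,0],
    [0,0,0],
    [0,0,0]
  ]
}}

```text
time: 31.88
ee_pos: [0.4497, 0.086, -0.0214]
tcp_rot: [3.141, -0.0, 1.571]
wrist_force: [-0.7, -0.7, -0.0]
finger_gap: 0.393
gripper_force: 29.9
```

```bash
python3 - <<'E'
from h import *
from cell import manip
c=manip.camera("side"); t=manip.camera("top"); W=cloud(t)
cv2.imwrite("pics/s9.png",cv2.resize(c["frame"][110:230,180:340],(640,480),interpolation=cv2.INTER_CUBIC)[:,:,::-1])
for n,x,y in(("vial",.618,.209),("small",.659,-.014)):
    m=(abs(W[...,0]-x)<.03)&(abs(W[...,1]-y)<.03)&(W[...,2]>.015); p=W[m]
    if len(p): print(n,m.sum(),p.min(0).round(3),p.max(0).round(3))
E
```

```text
vial 94 [0.603 0.195 0.017] [0.632 0.224 0.059]
small 35 [ 0.648 -0.023  0.018] [ 0.668 -0.002  0.033]
```

View pics/s9.png

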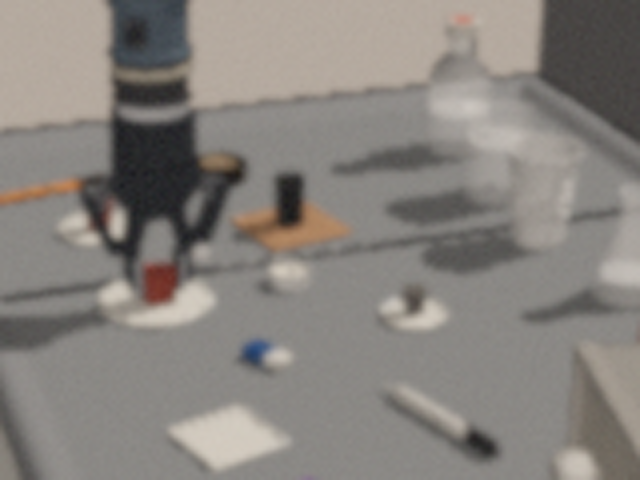

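The large stopper is upright in the large dish at (160,283), and the vial stands at (0.6175, 0.2095). Releasing and going to the vial.

Call:
{"fn": "jog_arm", "kwargs": {
  "hand": [0,0,0,0,0,0,0,0,0,0,0,0,0,0,0,0,0,0,0,0],
  "offset": [
    [0,0,-0.001],
    [0,0,-0.001],
    [0,0,-0.001],
    [0,0,-0.001],
    [0,0,-0.001],
    [0,0,0.02],
    [0,0,0.05],
    [0,0,0.085],
    [0.02,0.015,0.085],
    [0.055,0.04,0.085],
    [0.095,0.07,0.085],
    [0.135,0.1,0.085],
    [0.16,0.118,0.085],
    [0.168,0.1235,0.085],
    [0.168,0.1235,0.085],
    [0.168,0.1235,0.06],
    [0.168,0.1235,0.035],
    [0.168,0.1235,0.015],
    [0.168,0.1235,0.004],
    [0.168,0.1235,0.004]
  ],
  "rot": [
    [0,0,0],
    [0,0,0],
    [0,0,0],
    [0,0,0],
    [0,0,0],
    [0,0,0],
    [0,0,0],
    [0,0,0],
    [0,0,0],
    [0,0,0],
    [0,0,0],
    [0,0,0],
    [0,0,0],
    [0,0,0],
    [0,0,0],
    [0,0,0],
    [0,0,0],
    [0,0,0],
    [0,0,0],
    [0,0,0]
  ]
}}

```text
time: 34.48
ee_pos: [0.6162, 0.2091, -0.0187]
tcp_rot: [-3.14, 0.0, 1.571]
wrist_force: [0.3, -1.5, 0.0]
finger_gap: 0.998
gripper_force: 0.0
```

Call:
{"fn": "jog_arm", "kwargs": {
  "hand": [1,1,1,1,1,1,1,1,1,1],
  "offset": [
    [0,0,0],
    [0,0,0],
    [0,0,0],
    [0,0,0],
    [0,0,0],
    [0,0,0],
    [0,0,0],
    [0,0,0],
    [0,0,0],
    [0,0,0]
  ],
  "rot": [
    [0,0,0],
    [0,0,0],
    [0,0,0],
    [0,0,0],
    [0,0,0],
    [0,0,0],
    [0,0,0],
    [0,0,0],
    [0,0,0],
    [0,0,0]
  ]
}}

```text
time: 35.72
ee_pos: [0.618, 0.2098, -0.0168]
tcp_rot: [3.14, -0.0, 1.571]
wrist_force: [-0.0, -0.0, 4.6]
finger_gap: 0.358
gripper_force: 29.8
```

Call:
{"fn": "jog_arm", "kwargs": {
  "hand": [1,1,1,1,1,1,1,1,1,1,1,1,1,1,1,1,1,1,1],
  "offset": [
    [0,0,0.02],
    [0,0,0.05],
    [-0.012,-0.025,0.07],
    [-0.035,-0.073,0.07],
    [-0.058,-0.12,0.07],
    [-0.082,-0.17,0.07],
    [-0.106,-0.22,0.07],
    [-0.13,-0.27,0.07],
    [-0.154,-0.32,0.07],
    [-0.174,-0.36,0.07],
    [-0.181,-0.375,0.07],
    [-0.181,-0.375,0.07],
    [-0.181,-0.375,0.05],
    [-0.181,-0.375,0.03],
    [-0.181,-0.375,0.015],
    [-0.181,-0.375,0.006],
    [-0.181,-0.375,0.001],
    [-0.181,-0.375,-0.001],
    [-0.181,-0.375,-0.001]
  ],
  "rot": [
    [0,0,0],
    [0,0,0],
    [0,0,0],
    [0,0,0],
    [0,0,0],
    [0,0,0],
    [0,0,0],
    [0,0,0],
    [0,0,0],
    [0,0,0],
    [0,0,0],
    [0,0,0],
    [0,0,0],
    [0,0,0],
    [0,0,0],
    [0,0,0],
    [0,0,0],
    [0,0,0],
    [0,0,0]
  ]
}}

```text
time: 38.1
ee_pos: [0.4366, -0.1657, -0.0184]
tcp_rot: [3.141, 0.0, 1.571]
wrist_force: [0.4, 0.1, 0.3]
finger_gap: 0.351
gripper_force: 29.8
```

Call:
{"fn": "jog_arm", "kwargs": {
  "hand": [1,0,0,0,0,0,0,0,0,0,0,0,0,0,0,0,0],
  "offset": [
    [0,0,-0.001],
    [0,0,-0.001],
    [0,0,-0.001],
    [0,0,-0.001],
    [0,0,-0.001],
    [0,0,-0.001],
    [0,0,0.02],
    [0,0,0.05],
    [0,0,0.1],
    [-0.03,-0.05,0.12],
    [-0.06,-0.1,0.15],
    [-0.1,-0.15,0.17],
    [-0.13,-0.2,0.17],
    [-0.16,-0.25,0.17],
    [-0.16,-0.25,0.17],
    [-0.16,-0.25,0.17],
    [-0.16,-0.25,0.17]
  ],
  "rot": [
    [0,0,0],
    [0,0,0],
    [0,0,0],
    [0,0,0],
    [0,0,0],
    [0,0,0],
    [0,0,0],
    [0,0,0],
    [0,0,0],
    [0,0,0],
    [0,0,0],
    [0,0,0],
    [0,0,0],
    [0,0,0],
    [0,0,0],
    [0,0,0],
    [0,0,0]
  ]
}}

```text
time: 40.22
ee_pos: [0.277, -0.4144, 0.1512]
tcp_rot: [3.142, -0.001, 1.573]
wrist_force: [0.4, 0.0, -0.4]
finger_gap: 0.997
gripper_force: 0.0
```

```bash
python3 - <<'E'
from h import *
from cell import manip
c=manip.camera("side"); t=manip.camera("top"); f=t["frame"]; W=cloud(t); hsv=cv2.cvtColor(f,cv2.COLOR_RGB2HSV)
o=np.zeros((600,800,3),np.uint8)
o[:300]=cv2.resize(c["frame"][140:230,170:410],(800,300),interpolation=cv2.INTER_CUBIC)
o[300:]=cv2.resize(f[140:245,100:310],(800,300),interpolation=cv2.INTER_CUBIC)
cv2.imwrite("pics/end.png",o[:,:,::-1])
white=((hsv[...,2]>150)&(hsv[...,1]<70)).astype(np.uint8)
D=dict(mid=(120,200,158,238),large=(172,196,212,236),sq=(250,203,285,236),small=(208,143,237,168))
for n,x,y in(("mid",.438,.265),("large",.450,.086),("small",.659,-.014),("sq",.437,-.166)):
    m=(abs(W[...,0]-x)<.03)&(abs(W[...,1]-y)<.03)&(W[...,2]>.018)&(W[...,2]<.1); p=W[m]
    x0,y0,x1,y1=D[n]; M=np.zeros_like(white); M[y0:y1,x0:x1]=white[y0:y1,x0:x1]
    k=max(cv2.findContours(M,cv2.RETR_EXTERNAL,cv2.CHAIN_APPROX_NONE)[0],key=cv2.contourArea)
    print(n,"obj",((p.min(0)+p.max(0))/2).round(3),p.max(0)[2].round(3),"dish",np.array(cv2.minAreaRect((ray(c=t,px=k.reshape(-1,2),z=.005)[:,:2]*1000).astype(np.float32))[0]).round(1))
E
```

```text
mid obj [0.437 0.264 0.029] 0.035 dish [438.4 264.6]
large obj [0.45  0.085 0.029] 0.038 dish [448.4  85.2]
small obj [ 0.658 -0.012  0.027] 0.032 dish [659.3 -12.1]
sq obj [ 0.437 -0.165  0.038] 0.055 dish [ 437.4 -165.7]
```

View pics/end.png

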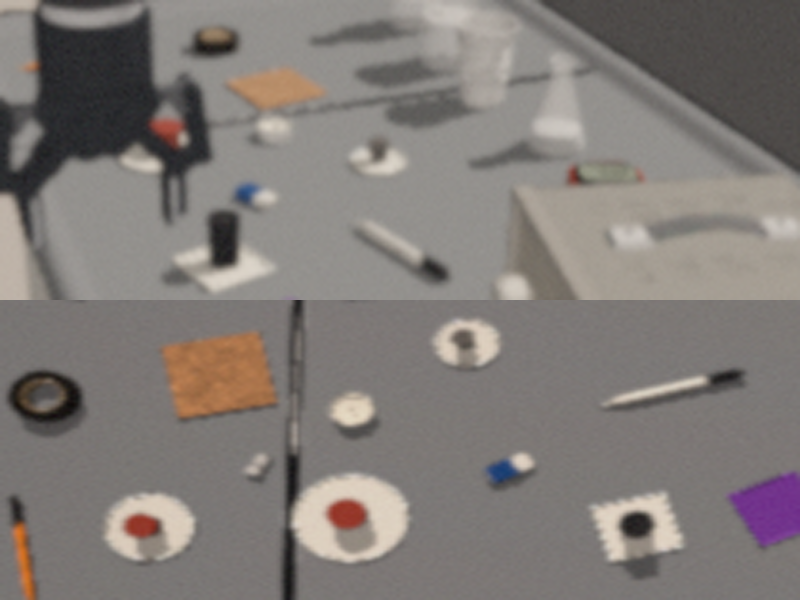

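All four stand upright within about 2 mm of their dish centres: middle (140,525), large (347,513), small (463,340) and vial (636,523). The mat is empty and the arm is clear.

```bash
python3 -c "
from cell import manip
print(manip.finish_job())"
```

```text
the job is handed in; nothing more can be done
None
```

The job is handed in: each stopper stands upright in the round dish of its own size and the vial in the square dish, all within about 2 mm of centre by the last camera check, at about 40 s of the 144 s allowed.

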